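# Check the hand brake of the supply trolley

### The job

Check the hand brake of the supply trolley parked at the bench: reach over its push bar and, with the outside of your fingers, press the long brake lever in towards the bar until it comes up firm against its stop, short of the bar, and keep it there for a couple of seconds. Then ease it back out all the way without letting it snap, and take your hand clear. Do not pinch or force the lever, keep off the push bar and the short steering-lock lever, and leave everything standing about where it is.

Things in the scene. Friction and masses are not known exactly. Their poses are not given: they have to be found in the camera images.
- trolley: Pale three-shelf supply trolley (fixed) parked end-on at the bench's far edge, up to 0.2 rad askew. Origin: below the middle of its push bar, at bench height. Axes: z up; x level, away from the robot, square to the bar; y along the bar to the robot's left. In mm in this frame: deck surface z = 10, x 80 to 820, y -230 to 230, rim top z = 36; posts 25 thick at x = 100, y = -220 and 220.
- push_bar: Steel push bar on the robot's side of the levers; origin and axes of the trolley. Tube 25 mm thick along y, centre line x = 0, z = 190 mm, rubber grips 34 mm thick at y = 25 to 155 and -155 to -25 mm; ends bend to the posts at y = 220 and -220. Black lever brackets round it at y = 163 to 189 and -189 to -163 reach x = 54, z = 167 to 214 mm.
- brake_lever (a joint): Angle (rad) of the LONG hand lever, on the robot's left of the bar. 0: fully out, at rest; grows as its blade swings level towards the bar (-x); firm stop at 0.22, its ball end then still about 13 mm short of the rubber grip. A spring pushes it out: at the blade's middle about 5 N to start it, 13 N at the stop; let go, it snaps back.
- brake_pivot (a point): Point on the brake lever's upright pivot axis, at the lever's mid height: x = 42, y = 176, z = 190 mm in the trolley's frame.
- brake_blade: Brake lever's flat black blade, beyond the bar: 134 long, 10 thick, 18 mm high, 21 mm ball at y = -71. Origin: its middle (at rest 74, 91, 190 mm in the trolley's frame). Axes turn with it, at rest as the trolley's: x out of the outer face to press (x = +5 mm), y to the pivot, z up. Free: 80 mm beyond that face, from 45 mm below the origin upwards.
- steer_lever (a joint): Angle (rad) of the steering-lock lever, the SHORT hand lever on the robot's right of the bar: a mirror image of the brake lever with the same spring and range. Not to be pressed.
- steer_blade: The black blade of the short steering-lock lever, 64 mm long, 10 mm thick, 18 mm high, with a 21 mm ball at its free end. Origin: the blade's middle (at rest x = 74, y = -126, z = 190 mm in the trolley's frame). Leave alone.
- tip_box: Pipette-tip box, 85 x 122 x 60 mm, blue with a clear lid, on the trolley's deck beyond the brake lever. Origin: centre of its underside. Bystander.
- reagent: White plastic reagent bottle with a blue cap, 60 mm in diameter, 120 mm high, on the deck. Origin: centre of its underside. Bystander.
- carton: White carton with a red band, 60 x 110 x 85 mm, on the deck. Origin: centre of its underside. Bystander.
- pen_cup: Black pen cup with pens, 80 mm in diameter, 150 mm high with the pens, on the bench before the trolley. Origin: centre of its underside. Bystander.
- tape_roll: Blue roll of tape lying flat, 90 mm in diameter, 19 mm high, on the bench. Origin: centre of its underside. Bystander.
- hole_punch: Black office hole punch, about 105 x 120 mm, 80 mm high, on the bench. Origin: centre of its underside. Bystander.
- mug: White mug, 80 mm in diameter, 92 mm high, on the bench. Origin: centre of its underside. Bystander.

How it is judged:
By the outcome, as a careful person would: the job done as asked, in the order asked, and still so for the second after the job is handed in, with the robot touching nothing.
It also fails if it takes over 42 s, if anything falls off the work surface, if the arm or the gripper's body presses on something with over 40 N, if the wrist force passes 120 N, or if a joint passes its speed limit or range.

### The arm

A 7-joint arm with a two-finger parallel gripper is mounted at the origin on the work surface. World frame = base frame: x ahead of the robot, y to its left, z up, the work surface at z = 0. Lengths are in m, angles in rad, forces in N, time in s.
With the tool pointing down it reaches from about 0.425 to 1.025 m from the base axis. Payload 9.4 kg.
Tool frame: the origin (TCP) lies at the very end of the fingers, on their centre line; the grasp point (between the pads) lies manip.tcp_to_grasp behind it (manip.tcp_to_grasp is the distance from the TCP to the grasp point, in m); z points along the fingers, x is the direction in which the jaws open and shut, and the axes are right-handed (so a half turn about z gives the same grasp; the last joint's range is limited). The gripper opens to 85 mm and grips with 20 to 120 N. Pads are 22 mm wide; open, the fingers measure 114 mm over their backs; the gripper's body (76 mm by 85 mm) begins 54 mm behind the grasp point. The pads swing forward as they close: fully open they stand 13 mm farther back than shut.
Start: joints at [-1.206, 0.599, -0.003, 1.599, 0.002, 0.943, -0.08], TCP at [0.31, 0.655, 0.231] pointing down, gripper open.
Joint ranges: [-2.57, 2.57], [-0.35, 1.97], [-1.29, 1.29], [0.11, 2.56], [-1.05, 4.19], [0.11, 1.86], [-2.63, 2.63]. Speed limits (rad/s): [2.22, 2.22, 3.01, 3.01, 3.14, 3.14, 3.14].

### API

Orientations are given as [roll, pitch, yaw] about the fixed x, y, z axes, in that order (R = Rz(yaw) Ry(pitch) Rx(roll)).
In Python, from bench import telemetry, grab_frame, calibration, hand_in, recognise, manip gives the robot as it stands.
- The arm moves only by the tool arm_command, never from a script. Its argument "moves" is a list of rows, each a list of 3 entries, a list of its own where there are three numbers: the opening, from 0 (shut) to 1 (fully open), then the shift along the world's x, y, z in mm, then the turn about the world's z in degrees. In form: [[hand, [dx, dy, dz], roll], ...]. A call has 1 to 5 rows; each row is the pose to reach, as a shift and turn from the pose commanded when the call began; what a row does not reach only later rows make up. A row lasts 1/12 s, in which the tool goes at most 41.7 mm and 7.16 degrees, less where a joint would pass 70% of its speed; a pose out of reach is approached as far as the arm can. A call with a gripper value outside its range is refused whole. The fingers move at their own pace and stop on an object; "grip_force" is the grip in N (left out, the last holds). Time passes only in rows, so rows that repeat a pose let the fingers close. It gives the time, the measured TCP pose, the force and the opening at its end, in the units of the state.
- telemetry.get_obs(): the state, without advancing time (a new reading comes with each control period).
- grab_frame(name): name is "scene" or "top" or "wrist"; returns the picture (420x560x3 uint8, blue, green, red); there is no depth.
- calibration(name): a dict with "fx", "fy", "cx", "cy" (pixels), "R" (3x3) and "t" (3): a world point X has camera coordinates R X + t. Camera axes: x right, y down, z forward; pixel columns grow to the right and rows downward; lengths in m; the calibration is good to about 2 mm. A picture is of the moment at which its call begins: read the wrist's pose just before it. calibration takes no time and is no camera call; for the wrist camera it gives the pose at the moment of the call.
- hand_in(): hands the job in, once; it reports no verdict.
Trained networks look in the newest picture that a camera, given by its name, has taken for a name from the list of things; names that differ only in an ending like _2 or _b are one class to them, and where a whole thing is asked for, a point or a joint stands for the part that bears it (a point fixed in the world has none). Each returns a list of dicts, best first, with "p" (0 to 1); they miss things now and then, are a little off and sometimes report something else, mostly with a low value. They report only what shows in the picture. A call takes as long as a camera call.
- recognise(camera, target): "location" ([column, row] in pixels, amid what is visible of it).
The state is a dict: "time": time; "joint_positions": joint angles; "qvel": joint speeds; "joint_torque": joint torques, N m; "eef_pos": TCP position; "eef_rot": TCP orientation; "contact_force": force on the tool from outside, world axes, zero at the start; "ft_torque": the same for the moment, N m; "finger_gap": opening from 0.0 (shut) to 1.0 (fully open).
Only numpy, scipy, OpenCV 4.12 (cv2) and the standard library are available. Lean on these libraries where they do the work, as an engineer would, in place of code of your own. Each camera call takes 0.05 s, during which the arm holds its last target.

## Working session

There is one attempt and no reset: what is moved stays moved. The work goes in short steps, Python scripts to look and compute and a tool call to move; the robot and the scene stay as the last step left them, time stands still between calls to the robot, and variables do not carry over. Pictures are saved under pics/ and viewed, and the job is handed in when it is done.

Besides the shell and the picture viewer there is one more tool, called after "Call:" in YAML: its name, and indented under it one key for each argument. arm_command: Moves the arm, as the interface text tells. Its arguments: {"type":"object","properties":{"moves":{"type":"array","items":{"type":"array"}},"grip_force":{"type":"number"}},"required":["moves"]}

```bash
mkdir -p pics; ls; python3 - <<'E'
from bench import telemetry, grab_frame, calibration, recognise, manip
import cv2, numpy as np
print(telemetry.get_obs()); print(manip.tcp_to_grasp)
for c in ["scene","top"]:
    im=grab_frame(c); cv2.imwrite(f"pics/{c}0.png",im)
    k=calibration(c); print(c,{a:np.round(np.array(b),4).tolist() for a,b in k.items()})
E
```

```text
pics
{'time': 0.0, 'joint_positions': array([-1.20570311,  0.60012557, -0.00257452,  1.60014542,  0.00180943,
        0.9428635 , -0.07981856]), 'qvel': array([ 0.00035132, -0.00148311, -0.0007813 ,  0.00070576,  0.00169703,
        0.00217454, -0.0009161 ]), 'joint_torque': array([-1.54445122e-03, -7.76454878e+01,  1.56365812e+00, -2.57994729e+01,
        1.21187128e-02,  8.95109551e-03,  7.87514864e-06]), 'eef_pos': array([0.30978035, 0.65496555, 0.23041062]), 'eef_rot': array([3.14146125e+00, 1.53392108e-03, 1.12907435e+00]), 'contact_force': array([-0.25117471, -0.52717016, -0.69267885]), 'ft_torque': array([ 0.02453737,  0.00945559, -0.02004525]), 'finger_gap': 0.9991228025658472}
0.0187
scene {'fx': 435.6021, 'fy': 435.6021, 'cx': 272.3791, 'cy': 221.1699, 'R': [[-0.3814, 0.9244, -0.0], [0.7128, 0.2941, -0.6367], [-0.5886, -0.2428, -0.7711]], 't': [0.2236, -0.2579, 1.491]}
top {'fx': 492.3066, 'fy': 492.3066, 'cx': 275.1012, 'cy': 201.5801, 'R': [[-0.0115, -0.9999, 0.01], [-0.9934, 0.0102, -0.1142], [0.1141, -0.0112, -0.9934]], 't': [-0.0118, 0.5458, 1.3155]}
```

View pics/scene0.png

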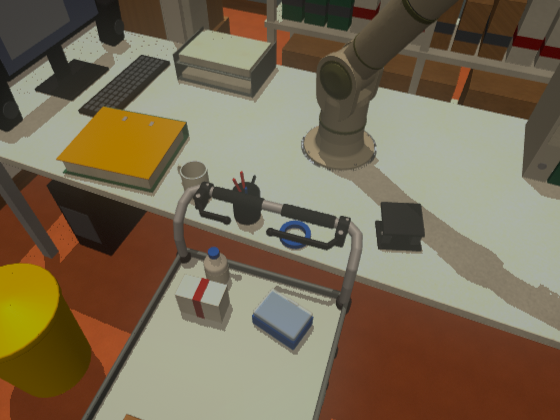

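View pics/top0.png

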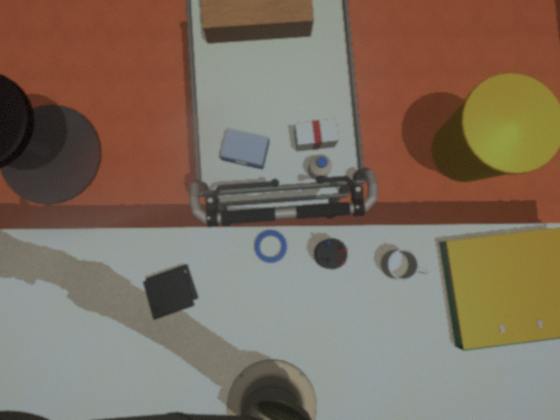

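The scene view shows the trolley bar at about (200-350, 190-230), with the long lever at (270-335, 232-242). In the top view the bar runs (215-360, 212), with the long lever's ball near (275,182). I'll zoom in on both.

```bash
python3 - <<'E'
import cv2
t=cv2.imread("pics/top0.png")[165:230,185:385]; cv2.imwrite("pics/topz.png",cv2.resize(t,None,fx=4,fy=4,interpolation=cv2.INTER_CUBIC))
t=cv2.imread("pics/scene0.png")[170:310,170:370]; cv2.imwrite("pics/scenez.png",cv2.resize(t,None,fx=4,fy=4,interpolation=cv2.INTER_CUBIC))
from bench import *
from bench import recognise
for c in ["top","scene"]:
    for n in ["push_bar","brake_lever","brake_blade","steer_blade","tip_box","reagent","pen_cup","carton"]:
        print(c,n,[(round(d["p"],2),[round(float(v),1) for v in d["location"]]) for d in recognise(c,n)][:3])
E
```

```text
top push_bar [(0.86, [289.0, 210.5]), (0.48, [316.2, 134.1])]
top brake_lever [(0.8, [248.7, 183.1])]
top brake_blade [(0.73, [259.2, 182.7])]
top steer_blade [(0.59, [318.7, 166.4]), (0.53, [332.1, 178.9])]
top tip_box [(0.59, [245.6, 147.6])]
top reagent [(0.71, [319.3, 167.1])]
top pen_cup [(0.55, [329.6, 251.9])]
top carton [(0.73, [316.5, 136.1])]
scene push_bar [(0.69, [278.0, 214.3]), (0.59, [217.1, 217.3])]
scene brake_lever [(0.79, [303.8, 235.8]), (0.52, [284.2, 320.7]), (0.22, [229.9, 350.1])]
scene brake_blade [(0.93, [296.7, 238.1])]
scene steer_blade [(0.6, [216.2, 217.2])]
scene tip_box [(0.66, [283.9, 320.7])]
scene reagent [(0.59, [214.1, 268.3]), (0.3, [302.9, 234.9]), (0.19, [295.8, 228.9])]
scene pen_cup [(0.95, [246.1, 208.1]), (0.72, [402.9, 227.3])]
scene carton [(0.9, [203.2, 299.2]), (0.39, [294.5, 237.8])]
```

View pics/topz.png

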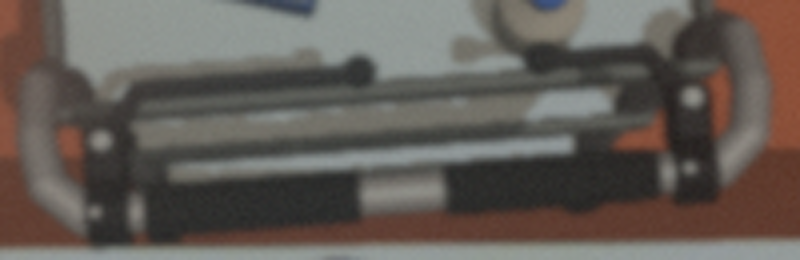

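View pics/scenez.png

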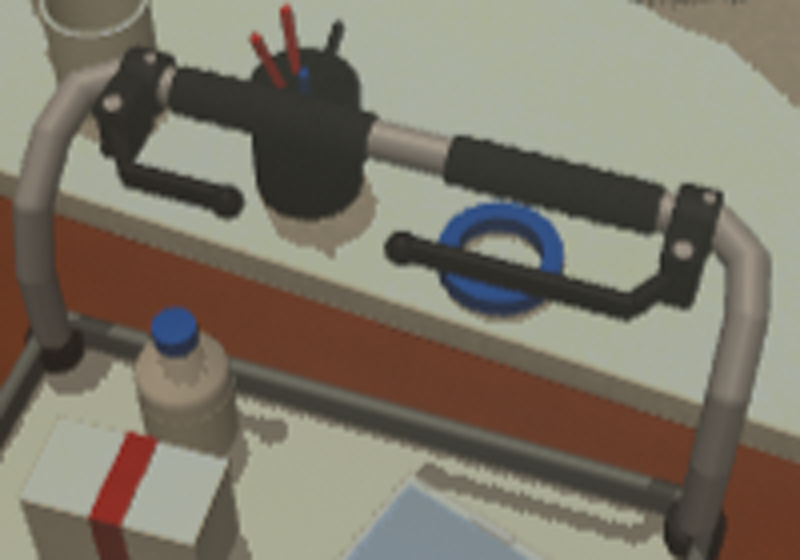

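```bash
cat > fit.py <<'E'
import numpy as np
from scipy.optimize import least_squares
from bench import calibration
P=dict(bb=(74,20,190),sb=(74,-90,190),bgi=(0,25,190),bgo=(0,155,190),sgi=(0,-25,190),sgo=(0,-155,190),bp=(42,176,214),sp=(42,-176,214))
O=dict(top=((185,165),dict(bb=(361,71),sb=(540,57),bgi=(360,197),sgi=(445,190),bgo=(148,212),sgo=(661,175),bp=(100,140),sp=(693,97))),
 scene=((170,170),dict(bb=(400,248),sb=(228,201),bgi=(450,160),bgo=(663,207),sgi=(368,137),sgo=(175,92),bp=(683,249),sp=(112,103))))
cal={c:calibration(c) for c in O}
def proj(c,X):
    k=cal[c]; q=np.array(k["R"])@X+np.array(k["t"]); return np.array([k["fx"]*q[0]/q[2]+k["cx"],k["fy"]*q[1]/q[2]+k["cy"]])
def T(p,X):
    c,s=np.cos(p[2]),np.sin(p[2]); X=np.array(X)/1000
    return np.array([p[0]+c*X[0]-s*X[1],p[1]+s*X[0]+c*X[1],X[2]+(p[3] if len(p)>3 else 0)])
def res(p,cams):
    r=[]
    for c in cams:
        o,d=O[c]
        for n,z in d.items(): r+=list(proj(c,T(p,P[n]))-(np.array(o)+(np.array(z)+.5)/4-.5))
    return np.array(r)
if __name__=="__main__":
    for cams,p0 in ((["top"],[.5,0,0]),(["scene"],[.5,0,0]),(["top","scene"],[.5,0,0]),(["top","scene"],[.5,0,0,0])):
        s=least_squares(res,p0,args=(cams,),loss="soft_l1",x_scale=.01)
        print(cams,np.round(s.x,4)); print(np.round(res(s.x,cams).reshape(-1,2),1).tolist())
E
python3 fit.py
```

```text
['top'] [ 0.5001 -0.0403  0.0642]
[[-0.1, 0.6], [0.3, 0.8], [0.4, -0.4], [-0.2, -0.2], [-0.7, -0.1], [-0.5, -0.4], [0.3, 0.0], [0.3, -0.2]]
['scene'] [ 0.4978 -0.0371  0.0723]
[[0.7, -0.1], [-0.3, 0.2], [-0.2, -0.4], [-1.0, 0.8], [0.8, 0.5], [0.0, -0.4], [0.1, -0.5], [-0.2, 0.1]]
['top', 'scene'] [ 0.4992 -0.0388  0.0662]
[[-0.8, 1.0], [-0.4, 1.1], [-0.3, 0.1], [-0.8, 0.2], [-1.3, 0.5], [-1.1, -0.1], [-0.3, 0.6], [-0.4, 0.1], [-0.4, 0.1], [-1.2, 0.2], [-1.0, -0.2], [-1.9, 1.3], [0.0, 0.7], [-0.6, -0.5], [-1.0, 0.1], [-0.9, -0.1]]
['top', 'scene'] [ 0.4994 -0.0385  0.0662  0.0013]
[[-0.9, 0.8], [-0.4, 0.9], [-0.3, -0.1], [-0.9, 0.1], [-1.4, 0.3], [-1.1, -0.3], [-0.5, 0.4], [-0.4, -0.1], [-0.3, -0.1], [-1.3, -0.0], [-1.0, -0.4], [-1.8, 1.1], [0.0, 0.4], [-0.7, -0.7], [-0.9, -0.2], [-1.0, -0.3]]
```

Call:
arm_command:
  moves:
    - [0,[0,0,40],0]
    - [0,[20,-38,70],-7]
    - [0,[39,-76,70],-14]
    - [0,[58,-113,70],-21]
    - [0,[76,-150,70],-28]
  grip_force: 40

```text
time: 1.32
eef_pos: [0.3826, 0.5125, 0.3022]
eef_rot: [-3.141, -0.002, 0.635]
contact_force: [1.0, 0.5, -0.1]
finger_gap: 0.3
```

Call:
arm_command:
  moves:
    - [0,[18,-36,0],-7]
    - [0,[36,-72,0],-14]
    - [0,[54,-108,0],-20]
    - [0,[72,-144,0],-27]
    - [0,[90,-180,0],-33]

```text
time: 1.73
eef_pos: [0.4724, 0.332, 0.3016]
eef_rot: [-3.141, -0.0, 0.058]
contact_force: [0.3, 0.0, 0.3]
finger_gap: 0.001
```

Call:
arm_command:
  moves:
    - [0,[18,-36,0],0]
    - [0,[36,-72,0],0]
    - [0,[54,-108,0],0]
    - [0,[72,-144,0],0]
    - [0,[90,-180,0],0]

```text
time: 2.15
eef_pos: [0.5624, 0.152, 0.3016]
eef_rot: [-3.141, -0.001, 0.065]
contact_force: [1.1, 0.4, 0.2]
finger_gap: -0.005
```

Call:
arm_command:
  moves:
    - [0,[18,-36,0],0]
    - [0,[36,-72,0],0]
    - [0,[45,-85,0],0]
    - [0,[45,-85,-30],0]
    - [0,[45,-85,-30],0]

```text
time: 2.57
eef_pos: [0.6054, 0.0672, 0.2678]
eef_rot: [3.141, 0.005, 0.062]
contact_force: [-1.3, 0.5, -0.4]
finger_gap: -0.003
```

```bash
python3 - <<'E'
from bench import telemetry, grab_frame, calibration
import cv2, numpy as np
o=telemetry.get_obs(); print(o["time"],o["eef_pos"],o["eef_rot"],o["contact_force"],o["joint_positions"])
w=grab_frame("wrist"); s=grab_frame("scene"); t=grab_frame("top")
cv2.imwrite("pics/w1.png",w)
a=cv2.resize(s[130:310,170:370],(600,540)); cv2.imwrite("pics/s1.png",a)
cv2.imwrite("pics/t1.png",cv2.resize(t[130:260,185:385],(800,520)))
E
```

```text
2.5667 [0.60544482 0.06720618 0.26780819] [3.14068178 0.00474385 0.06196914] [-1.26522074  0.50427218 -0.37270232] [-0.45021897  0.4385604   0.35609981  1.84759393 -0.19032842  0.8935894
  0.05743917]
```

View pics/w1.png

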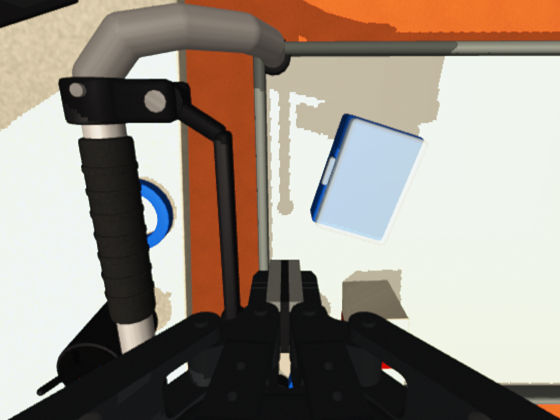

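View pics/s1.png

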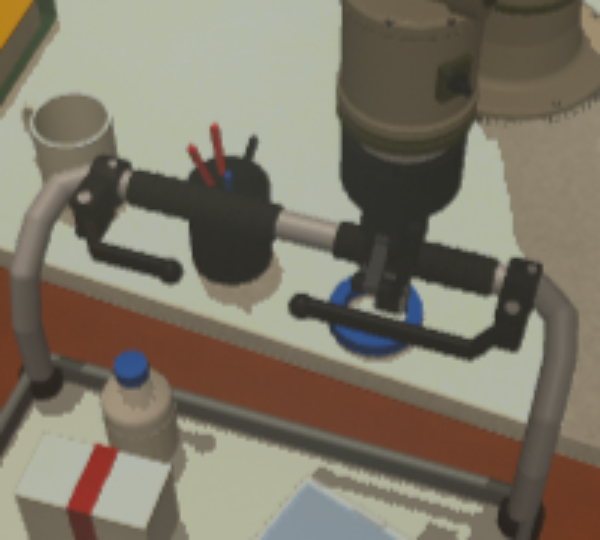

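```bash
python3 - <<'E'
import numpy as np, cv2
from bench import telemetry, grab_frame, calibration
import fit
k=calibration("wrist"); w=grab_frame("wrist"); o=telemetry.get_obs(); print(o["time"],o["eef_pos"],o["contact_force"])
fit.cal["wrist"]=k
print(np.round(-np.array(k["R"]).T@k["t"],3))
for p in ([.4992,-.0388,.0662],[.5001,-.0403,.0642],[.4978,-.0371,.0723]):
  for n,X in dict(bp=(42,176,214),bgo=(0,155,190),bgi=(0,25,190),bladein=(69,150,199),bladeout=(79,150,199),in2=(69,91,199),out2=(79,91,199)).items():
    print(n,np.round(fit.proj("wrist",fit.T(p,X)),1),end=" ")
  print()
p=[.4992,-.0388,.0662]
for X in [(69,y,199) for y in (24,60,91,158)]+[(79,y,199) for y in (24,60,91,158)]+[(42,176,214)]:
    u=fit.proj("wrist",fit.T(p,X)); cv2.circle(w,(int(u[0]),int(u[1])),2,(0,0,255),-1)
cv2.imwrite("pics/w2.png",w)
E
```

```text
2.7667 [0.60694224 0.0697528  0.27210221] [ 0.41163877 -0.13643492 -0.2673876 ]
[0.601 0.148 0.415]
bp [155.4 105.4] bgo [107.4 138.9] bgi [134.7 312.4] bladein [212.2 148.5] bladeout [228.2 148.4] in2 [217.9 236.3] out2 [232.7 236.3] 
bp [157.8 108.5] bgo [109.5 141.4] bgi [136.1 314.2] bladein [214.1 151.2] bladeout [230.1 151.2] in2 [219.5 238.6] out2 [234.3 238.6] 
bp [150.7 101.6] bgo [103.5 136.1] bgi [132.5 310.4] bladein [208.4 144.9] bladeout [224.5 144.8] in2 [215.  233.2] out2 [229.8 233.1]
```

View pics/w2.png

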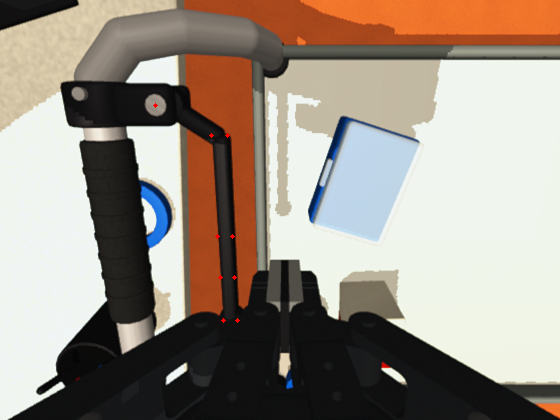

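The overlay matches the real blade and pivot to about 1 mm: the outer edge is at (228,136) to (237,320). Next I descend beyond the blade.

Call:
arm_command:
  moves:
    - [0,[4,-10,-30],0]
    - [0,[4,-10,-65],0]
    - [0,[4,-10,-95],0]
    - [0,[4,-10,-104],0]
    - [0,[4,-10,-104],0]

```text
time: 3.18
eef_pos: [0.6099, 0.0596, 0.166]
eef_rot: [3.141, 0.003, 0.066]
contact_force: [-0.6, -0.5, 0.2]
finger_gap: -0.002
```

Call:
arm_command:
  moves:
    - [0,[0,0,0],0]
    - [0,[0,0,0],0]

```text
time: 3.35
eef_pos: [0.6121, 0.0591, 0.1693]
eef_rot: [-3.141, -0.003, 0.065]
contact_force: [0.5, -0.1, 0.4]
finger_gap: -0.001
```

```bash
cat > st.py <<'E'
import numpy as np, sys, cv2
from bench import telemetry, grab_frame
o=telemetry.get_obs(); e=o["eef_pos"]; d=e[:2]-[.4992,-.0388]; c,s=np.cos(.0662),np.sin(.0662)
print("t",o["time"],"tcp",np.round(e,4),"rot",np.round(o["eef_rot"],3),"trolley mm",np.round(1000*np.array([c*d[0]+s*d[1],-s*d[0]+c*d[1]]),1))
f=o["contact_force"]; print("F",np.round(f,1),"trolley F",np.round([c*f[0]+s*f[1],-s*f[0]+c*f[1]],1),"M",np.round(o["ft_torque"],2))
if len(sys.argv)>1:
    s=grab_frame("scene"); cv2.imwrite(f"pics/{sys.argv[1]}s.png",cv2.resize(s[150:290,170:370],(800,560)))
    w=grab_frame("wrist"); cv2.imwrite(f"pics/{sys.argv[1]}w.png",w)
E
python3 st.py a
```

```text
t 3.35 tcp [0.6121 0.0591 0.1693] rot [-3.141e+00 -3.000e-03  6.500e-02] trolley mm [119.1  90.2]
F [ 0.5 -0.1  0.4] trolley F [ 0.5 -0.2] M [-0.   -0.   -0.03]
```

View pics/aw.png

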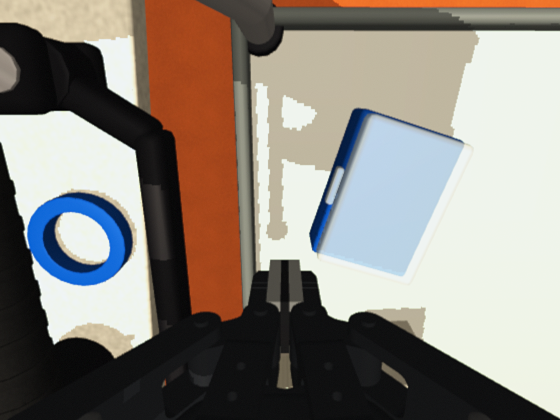

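View pics/as.png

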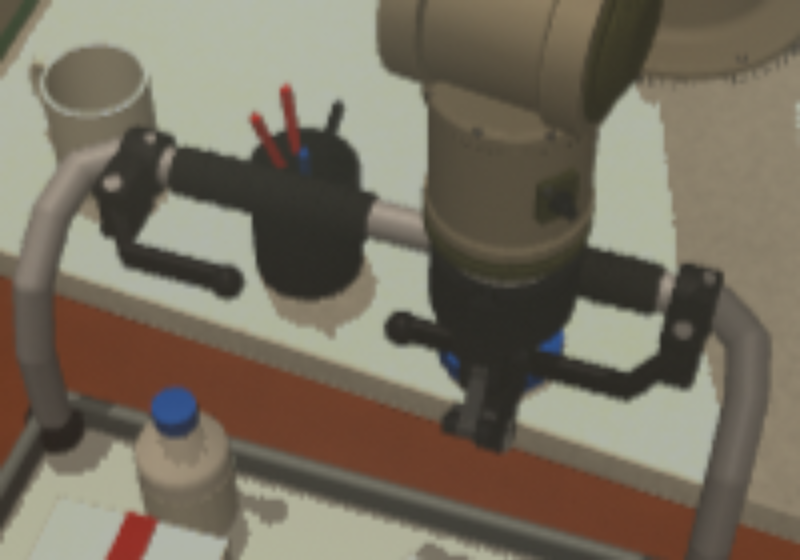

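Call:
arm_command:
  moves:
    - [0,[-5,0,0],0]
    - [0,[-10,-1,0],0]
    - [0,[-15,-1,0],0]
    - [0,[-19,-1,0],0]
    - [0,[-20,-1,0],0]

```text
time: 3.87
eef_pos: [0.5898, 0.0577, 0.1674]
eef_rot: [-3.141, 0.001, 0.064]
contact_force: [-0.4, -0.4, 0.7]
finger_gap: 0.003
```

Call:
arm_command:
  moves:
    - [0,[-1,0,0],0]
    - [0,[-2,0,0],0]
    - [0,[-3,0,0],0]
    - [0,[-3,0,0],0]

```text
time: 4.2
eef_pos: [0.5878, 0.0578, 0.1672]
eef_rot: [3.142, 0.0, 0.064]
contact_force: [-0.6, -0.4, -0.0]
finger_gap: -0.0
```

```bash
python3 st.py
```

```text
t 4.2 tcp [0.5878 0.0578 0.1672] rot [3.142 0.    0.064] trolley mm [94.8 90.5]
F [-0.6 -0.4 -0. ] trolley F [-0.6 -0.4] M [-0.04 -0.03  0.  ]
```

Call:
arm_command:
  moves:
    - [0,[-1,0,0],0]
    - [0,[-2,0,0],0]
    - [0,[-3,-1,0],-0.7]
    - [0,[-4,-1,0],-1.4]
    - [0,[-5,-1,0],-2]

```text
time: 4.62
eef_pos: [0.5844, 0.0564, 0.1675]
eef_rot: [3.141, -0.003, 0.028]
contact_force: [6.5, -2.1, -4.3]
finger_gap: -0.0
```

```bash
python3 st.py
```

```text
t 4.6167 tcp [0.5844 0.0564 0.1675] rot [ 3.141e+00 -3.000e-03  2.800e-02] trolley mm [91.4 89.4]
F [ 6.5 -2.1 -4.3] trolley F [ 6.3 -2.5] M [-0.31 -1.39  0.05]
```

Call:
arm_command:
  moves:
    - [0,[-1,0,0],-0.7]
    - [0,[-2,-1,0],-1.4]
    - [0,[-3,-1,0],-2]
    - [0,[-4,-2,0],-2.7]
    - [0,[-5,-2,0],-3.4]

```text
time: 5.03
eef_pos: [0.5802, 0.0538, 0.1676]
eef_rot: [3.141, -0.005, -0.032]
contact_force: [10.0, -4.1, -5.2]
finger_gap: 0.001
```

Call:
arm_command:
  moves:
    - [0,[-1,0,0],-0.7]
    - [0,[-2,-1,0],-1.4]
    - [0,[-3,-1,0],-2]
    - [0,[-4,-2,0],-2.7]
    - [0,[-5,-2,0],-3.4]

```text
time: 5.45
eef_pos: [0.5759, 0.0513, 0.1678]
eef_rot: [3.14, -0.006, -0.092]
contact_force: [11.4, -4.7, -5.8]
finger_gap: 0.001
```

```bash
python3 st.py b
```

```text
t 5.45 tcp [0.5759 0.0513 0.1678] rot [ 3.14  -0.006 -0.092] trolley mm [82.5 84.9]
F [11.4 -4.7 -5.8] trolley F [11.  -5.5] M [-1.03 -2.17  0.15]
```

View pics/bw.png

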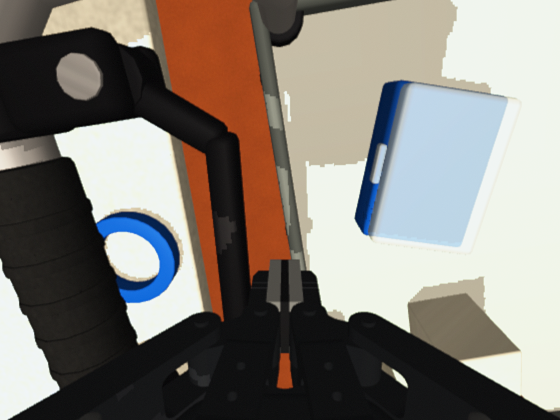

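View pics/bs.png

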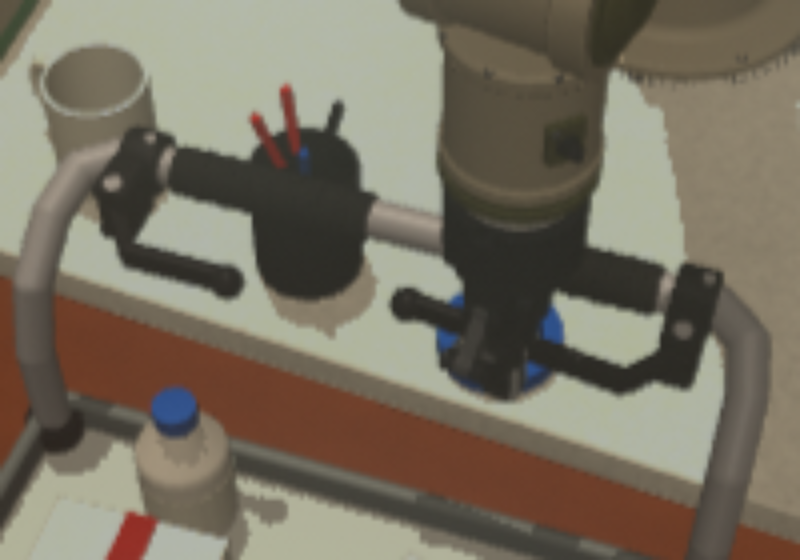

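Call:
arm_command:
  moves:
    - [0,[-1,0,0],-0.4]
    - [0,[-2,-1,0],-0.8]
    - [0,[-3,-1,0],-1.2]
    - [0,[-4,-2,0],-1.6]
    - [0,[-5,-2,0],-2]

```text
time: 5.97
eef_pos: [0.5714, 0.0493, 0.1678]
eef_rot: [3.141, -0.007, -0.126]
contact_force: [11.7, -5.0, -7.4]
finger_gap: -0.001
```

```bash
python3 st.py
```

```text
t 5.9667 tcp [0.5714 0.0493 0.1678] rot [ 3.141 -0.007 -0.126] trolley mm [77.8 83.2]
F [11.7 -5.  -7.4] trolley F [11.3 -5.8] M [-0.94 -2.4   0.08]
```

Call:
arm_command:
  moves:
    - [0,[-1,0,0],-0.3]
    - [0,[-2,-1,0],-0.7]
    - [0,[-2,-1,0],-1]

```text
time: 6.22
eef_pos: [0.5693, 0.0484, 0.1678]
eef_rot: [3.141, -0.007, -0.144]
contact_force: [12.1, -3.8, -7.0]
finger_gap: -0.005
```

```bash
python3 st.py
```

```text
t 6.2167 tcp [0.5693 0.0484 0.1678] rot [ 3.141 -0.007 -0.144] trolley mm [75.8 82.4]
F [12.1 -3.8 -7. ] trolley F [11.8 -4.5] M [-0.72 -2.32  0.05]
```

Call:
arm_command:
  moves:
    - [0,[-0.5,0,0],-0.3]
    - [0,[-1,0,0],-0.5]
    - [0,[-1,0,0],-0.5]

```text
time: 6.47
eef_pos: [0.5687, 0.0481, 0.1678]
eef_rot: [3.141, -0.008, -0.153]
contact_force: [12.6, -5.2, -7.2]
finger_gap: -0.003
```

Call:
arm_command:
  moves:
    - [0,[-0.5,0,0],0]
    - [0,[-1,0,0],0]
    - [0,[-1,0,0],0]

```text
time: 6.72
eef_pos: [0.5678, 0.0479, 0.1678]
eef_rot: [3.141, -0.008, -0.152]
contact_force: [12.6, -5.7, -7.4]
finger_gap: -0.0
```

```bash
python3 st.py
```

```text
t 6.7167 tcp [0.5678 0.0479 0.1678] rot [ 3.141 -0.008 -0.152] trolley mm [74.2 82. ]
F [12.6 -5.7 -7.4] trolley F [12.1 -6.6] M [-1.1  -2.59  0.07]
```

Call:
arm_command:
  moves:
    - [0,[-0.5,0,0],0]
    - [0,[-1,0,0],0]
    - [0,[-1,0,0],0]

```text
time: 6.97
eef_pos: [0.567, 0.0477, 0.1679]
eef_rot: [3.14, -0.009, -0.153]
contact_force: [13.6, -5.6, -8.8]
finger_gap: -0.0
```

Call:
arm_command:
  moves:
    - [0,[-0.5,0,0],0]
    - [0,[-1,0,0],0]
    - [0,[-1,0,0],0]

```text
time: 7.22
eef_pos: [0.5664, 0.0476, 0.1679]
eef_rot: [3.14, -0.009, -0.153]
contact_force: [15.1, -6.1, -9.5]
finger_gap: -0.001
```

```bash
python3 st.py c
```

```text
t 7.2167 tcp [0.5664 0.0476 0.1679] rot [ 3.14  -0.009 -0.153] trolley mm [72.7 81.7]
F [15.1 -6.1 -9.5] trolley F [14.7 -7.1] M [-1.31 -2.93  0.07]
```

View pics/cw.png

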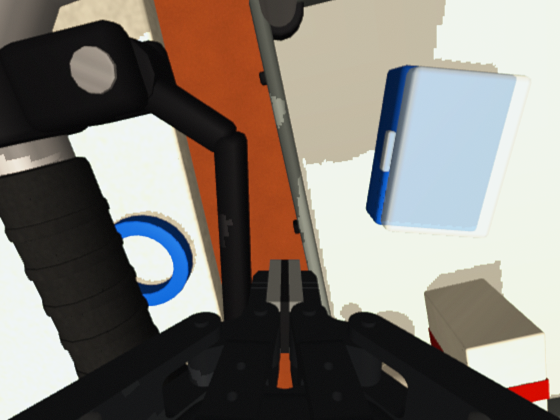

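View pics/cs.png

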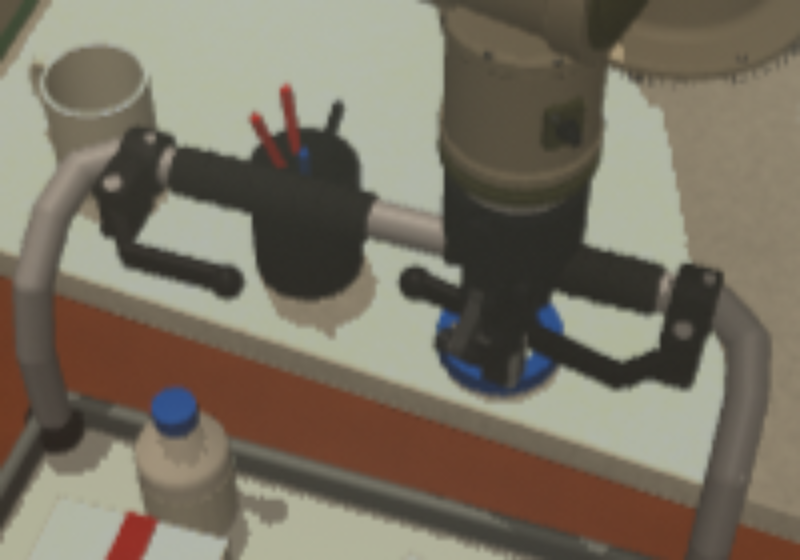

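```bash
cat > ang.py <<'E'
import numpy as np, fit
from bench import calibration
fit.cal["wrist"]=calibration("wrist"); p=[.4992,-.0388,.0662]
def L(th,X):
    c,s=np.cos(-th),np.sin(-th); d=np.array(X[:2])-[42,176]
    return (42+c*d[0]-s*d[1],176+s*d[0]+c*d[1],X[2])
for th in (0,.1,.16,.18,.2,.22,.24):
    print(th,"ball scene z",np.round((fit.proj("scene",fit.T(p,L(th,(74,20,190))))-[170,150])*4,0),
     "w edge",[np.round(fit.proj("wrist",fit.T(p,L(th,(x,y,199)))),0).tolist() for x in (69,79) for y in (158,100)])
print("pivot",fit.proj("wrist",fit.T(p,(42,176,214))))
E
python3 ang.py
```

```text
0 ball scene z [397. 327.] w edge [[221.0, 115.0], [265.0, 276.0], [252.0, 107.0], [292.0, 270.0]]
0.1 ball scene z [402. 306.] w edge [[218.0, 124.0], [246.0, 285.0], [249.0, 120.0], [273.0, 282.0]]
0.16 ball scene z [406. 294.] w edge [[215.0, 130.0], [234.0, 290.0], [247.0, 128.0], [261.0, 289.0]]
0.18 ball scene z [407. 290.] w edge [[214.0, 132.0], [230.0, 292.0], [246.0, 130.0], [257.0, 291.0]]
0.2 ball scene z [409. 286.] w edge [[213.0, 133.0], [226.0, 293.0], [245.0, 133.0], [253.0, 292.0]]
0.22 ball scene z [411. 282.] w edge [[212.0, 135.0], [222.0, 294.0], [244.0, 135.0], [249.0, 294.0]]
0.24 ball scene z [413. 278.] w edge [[211.0, 137.0], [218.0, 296.0], [243.0, 137.0], [245.0, 296.0]]
pivot [92.99984405 70.7703519 ]
```

Call:
arm_command:
  moves:
    - [0,[-0.5,0,0],0]
    - [0,[-1,0,0],0]
    - [0,[-1,0,0],0]

```text
time: 7.57
eef_pos: [0.5663, 0.0476, 0.168]
eef_rot: [3.14, -0.011, -0.153]
contact_force: [17.6, -6.2, -11.6]
finger_gap: 0.002
```

Call:
arm_command:
  moves:
    - [0,[-0.5,0,0],0]
    - [0,[-1,0,0],0]
    - [0,[-1,0,0],0]

```text
time: 7.82
eef_pos: [0.5663, 0.0476, 0.168]
eef_rot: [3.14, -0.013, -0.153]
contact_force: [20.4, -6.8, -14.9]
finger_gap: -0.005
```

```bash
python3 st.py
```

```text
t 7.8167 tcp [0.5663 0.0476 0.168 ] rot [ 3.14  -0.013 -0.153] trolley mm [72.7 81.7]
F [ 20.4  -6.8 -14.9] trolley F [19.9 -8.2] M [-1.38 -4.24  0.03]
```

The lever is firm against its stop: the TCP stays at x=0.5663 while the force rises. Now I hold it there.

Call:
arm_command:
  moves:
    - [0,[0,0,0],0]
    - [0,[0,0,0],0]
    - [0,[0,0,0],0]
    - [0,[0,0,0],0]
    - [0,[0,0,0],0]

```text
time: 8.23
eef_pos: [0.5663, 0.0475, 0.168]
eef_rot: [3.14, -0.013, -0.153]
contact_force: [20.1, -6.5, -15.1]
finger_gap: -0.002
```

Call:
arm_command:
  moves:
    - [0,[0,0,0],0]
    - [0,[0,0,0],0]
    - [0,[0,0,0],0]
    - [0,[0,0,0],0]
    - [0,[0,0,0],0]

```text
time: 8.65
eef_pos: [0.5663, 0.0475, 0.168]
eef_rot: [3.14, -0.013, -0.153]
contact_force: [20.6, -6.9, -14.6]
finger_gap: 0.001
```

Call:
arm_command:
  moves:
    - [0,[0,0,0],0]
    - [0,[0,0,0],0]
    - [0,[0,0,0],0]
    - [0,[0,0,0],0]
    - [0,[0,0,0],0]

```text
time: 9.07
eef_pos: [0.5663, 0.0476, 0.168]
eef_rot: [3.14, -0.013, -0.153]
contact_force: [20.9, -6.3, -14.4]
finger_gap: -0.004
```

Call:
arm_command:
  moves:
    - [0,[0,0,0],0]
    - [0,[0,0,0],0]
    - [0,[0,0,0],0]
    - [0,[0,0,0],0]
    - [0,[0,0,0],0]

```text
time: 9.48
eef_pos: [0.5663, 0.0476, 0.168]
eef_rot: [3.141, -0.013, -0.153]
contact_force: [20.7, -6.9, -14.9]
finger_gap: -0.002
```

Call:
arm_command:
  moves:
    - [0,[0,0,0],0]
    - [0,[0,0,0],0]
    - [0,[0,0,0],0]
    - [0,[0,0,0],0]
    - [0,[0,0,0],0]

```text
time: 9.9
eef_pos: [0.5663, 0.0475, 0.168]
eef_rot: [3.14, -0.013, -0.153]
contact_force: [20.4, -6.3, -14.9]
finger_gap: 0.0
```

Call:
arm_command:
  moves:
    - [0,[0,0,0],0]
    - [0,[0,0,0],0]
    - [0,[0,0,0],0]
    - [0,[0,0,0],0]
    - [0,[0,0,0],0]

```text
time: 10.32
eef_pos: [0.5663, 0.0476, 0.168]
eef_rot: [3.141, -0.013, -0.153]
contact_force: [20.7, -5.5, -14.0]
finger_gap: -0.005
```

```bash
python3 st.py d
```

```text
t 10.3167 tcp [0.5663 0.0476 0.168 ] rot [ 3.141 -0.013 -0.153] trolley mm [72.7 81.7]
F [ 20.7  -5.5 -14. ] trolley F [20.3 -6.8] M [-1.31 -4.16  0.04]
```

View pics/ds.png

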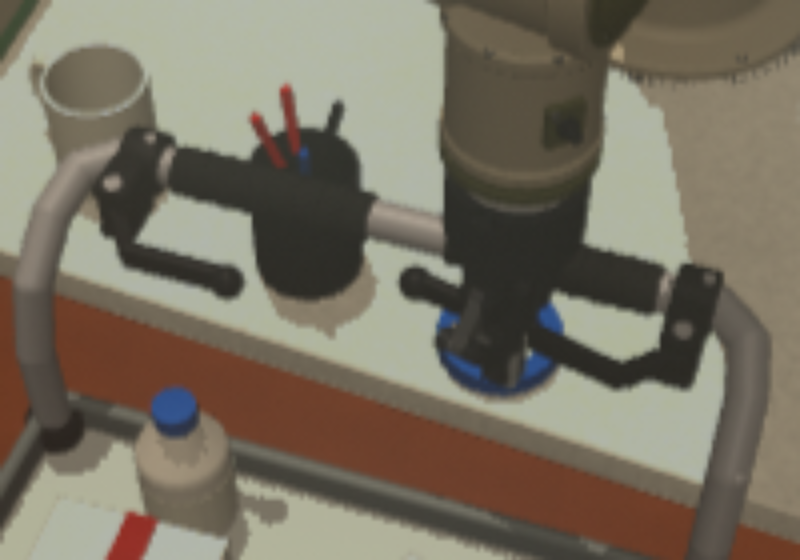

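The lever stayed on the stop for over 2.5 s, with its ball at (415,284). Now I ease it back out slowly.

Call:
arm_command:
  moves:
    - [0,[0.7,0,0],0]
    - [0,[1.4,0,0],0]
    - [0,[2.1,0,0],0]
    - [0,[2.8,0,0],0]
    - [0,[3.5,0,0],0]

```text
time: 10.83
eef_pos: [0.5674, 0.0478, 0.1678]
eef_rot: [3.14, -0.008, -0.153]
contact_force: [13.3, -5.0, -8.0]
finger_gap: 0.002
```

Call:
arm_command:
  moves:
    - [0,[0.7,0.2,0],0.4]
    - [0,[1.4,0.5,0],0.8]
    - [0,[2.1,0.8,0],1.2]
    - [0,[2.8,1,0],1.6]
    - [0,[3.5,1.3,0],2]

```text
time: 11.25
eef_pos: [0.5706, 0.0492, 0.1678]
eef_rot: [3.14, -0.008, -0.117]
contact_force: [11.6, -6.0, -5.9]
finger_gap: -0.004
```

Call:
arm_command:
  moves:
    - [0,[0.7,0.2,0],0.4]
    - [0,[1.4,0.5,0],0.8]
    - [0,[2.1,0.8,0],1.2]
    - [0,[2.8,1,0],1.6]
    - [0,[3.5,1.3,0],2]

```text
time: 11.67
eef_pos: [0.5738, 0.0507, 0.1678]
eef_rot: [3.14, -0.007, -0.082]
contact_force: [10.6, -4.3, -6.7]
finger_gap: -0.004
```

```bash
python3 st.py
```

```text
t 11.6667 tcp [0.5738 0.0507 0.1678] rot [ 3.14  -0.007 -0.082] trolley mm [80.3 84.3]
F [10.6 -4.3 -6.7] trolley F [10.3 -5. ] M [-0.87 -2.2   0.01]
```

Call:
arm_command:
  moves:
    - [0,[0.7,0.2,0],0.4]
    - [0,[1.4,0.5,0],0.8]
    - [0,[2.1,0.8,0],1.2]
    - [0,[2.8,1,0],1.6]
    - [0,[3.5,1.3,0],2]

```text
time: 12.08
eef_pos: [0.5769, 0.0523, 0.1677]
eef_rot: [3.14, -0.006, -0.047]
contact_force: [8.5, -3.8, -5.1]
finger_gap: 0.004
```

Call:
arm_command:
  moves:
    - [0,[0.7,0.2,0],0.4]
    - [0,[1.4,0.5,0],0.8]
    - [0,[2.1,0.8,0],1.2]
    - [0,[2.8,1,0],1.6]
    - [0,[3.5,1.3,0],2]

```text
time: 12.5
eef_pos: [0.5799, 0.054, 0.1677]
eef_rot: [3.141, -0.005, -0.012]
contact_force: [9.0, -2.3, -3.5]
finger_gap: -0.0
```

Call:
arm_command:
  moves:
    - [0,[0.6,0.2,0],0.4]
    - [0,[1.2,0.4,0],0.8]
    - [0,[1.8,0.6,0],1.2]
    - [0,[2.4,0.8,0],1.6]
    - [0,[3,1,0],2]

```text
time: 12.92
eef_pos: [0.5824, 0.0556, 0.1677]
eef_rot: [3.141, -0.004, 0.023]
contact_force: [6.3, 0.7, -2.4]
finger_gap: 0.001
```

```bash
python3 st.py
```

```text
t 12.9167 tcp [0.5824 0.0556 0.1677] rot [ 3.141 -0.004  0.023] trolley mm [89.3 88.7]
F [ 6.3  0.7 -2.4] trolley F [6.3 0.3] M [-0.05 -1.21  0.08]
```

Call:
arm_command:
  moves:
    - [0,[0.6,0.1,0],0.4]
    - [0,[1.2,0.2,0],0.8]
    - [0,[1.8,0.3,0],1.2]
    - [0,[2.4,0.4,0],1.6]
    - [0,[3,0.5,0],2]

```text
time: 13.33
eef_pos: [0.5847, 0.0571, 0.1676]
eef_rot: [-3.141, -0.003, 0.059]
contact_force: [3.0, 3.2, -0.6]
finger_gap: 0.001
```

Call:
arm_command:
  moves:
    - [0,[0.4,0,0],0]
    - [0,[0.8,0,0],0]
    - [0,[1.2,0,0],0]
    - [0,[1.6,0,0],0]
    - [0,[2,0,0],0]

```text
time: 13.75
eef_pos: [0.5856, 0.0566, 0.1674]
eef_rot: [-3.141, -0.0, 0.059]
contact_force: [4.2, 3.7, 1.1]
finger_gap: -0.004
```

Call:
arm_command:
  moves:
    - [0,[0.4,0,0],0]
    - [0,[0.8,0,0],0]
    - [0,[1.2,0,0],0]
    - [0,[1.6,0,0],0]
    - [0,[2,0,0],0]

```text
time: 14.17
eef_pos: [0.5865, 0.0558, 0.1669]
eef_rot: [3.141, 0.002, 0.059]
contact_force: [-1.2, -0.4, 0.5]
finger_gap: -0.003
```

```bash
python3 st.py e; python3 ang.py|head -3
```

```text
t 14.1667 tcp [0.5865 0.0558 0.1669] rot [3.141e+00 2.000e-03 5.900e-02] trolley mm [93.4 88.6]
F [-1.2 -0.4  0.5] trolley F [-1.2 -0.4] M [-0.01 -0.02 -0.02]
0 ball scene z [397. 327.] w edge [[205.0, 130.0], [218.0, 291.0], [237.0, 130.0], [245.0, 291.0]]
0.1 ball scene z [402. 306.] w edge [[200.0, 139.0], [197.0, 297.0], [231.0, 141.0], [224.0, 299.0]]
0.16 ball scene z [406. 294.] w edge [[196.0, 143.0], [185.0, 299.0], [227.0, 148.0], [212.0, 303.0]]
```

View pics/es.png

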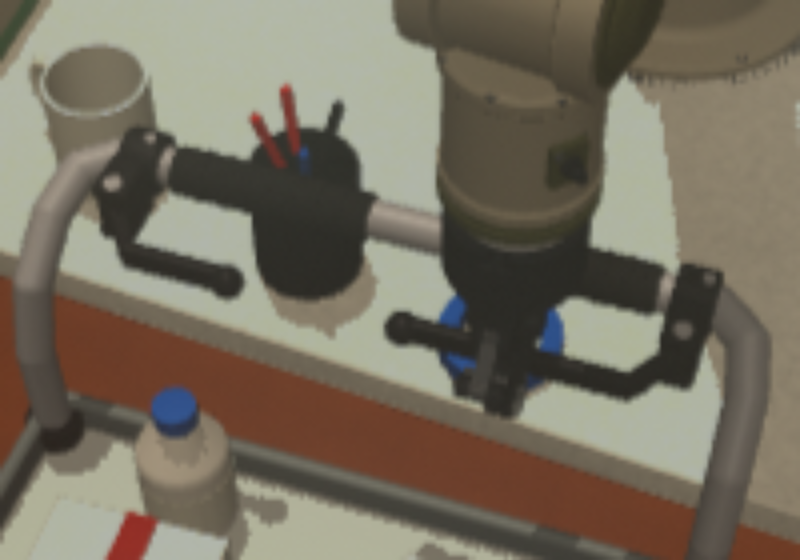

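View pics/ew.png

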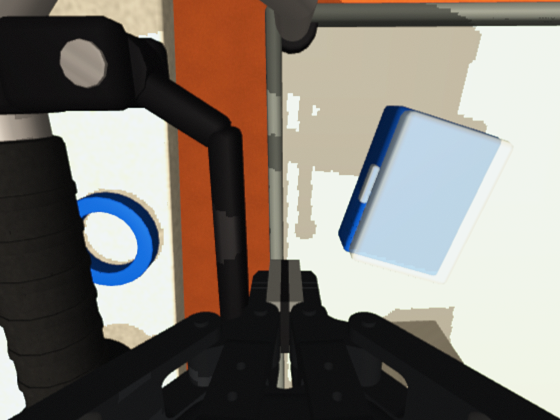

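The lever is fully back: its ball is at (400,328), the same as before, and the contact force has gone. I'll back away from it and lift clear.

Call:
arm_command:
  moves:
    - [0,[2,0,0],0]
    - [0,[6,0,0],0]
    - [0,[14,1,0],0]
    - [0,[24,2,0],0]
    - [0,[28,2,0],0]

```text
time: 14.68
eef_pos: [0.6175, 0.0589, 0.1673]
eef_rot: [3.142, -0.001, 0.06]
contact_force: [-0.4, 0.5, 0.7]
finger_gap: 0.0
```

Call:
arm_command:
  moves:
    - [0,[0,0,20],0]
    - [0,[0,0,55],0]
    - [0,[0,0,90],0]
    - [0,[0,0,125],0]
    - [0,[0,0,140],0]

```text
time: 15.1
eef_pos: [0.6174, 0.0581, 0.3119]
eef_rot: [-3.141, -0.005, 0.059]
contact_force: [1.1, 0.3, 0.6]
finger_gap: 0.001
```

Call:
arm_command:
  moves:
    - [0,[-10,30,0],0]
    - [0,[-25,65,0],0]
    - [0,[-43,100,0],0]
    - [0,[-60,135,0],0]
    - [0,[-78,170,0],0]

```text
time: 15.52
eef_pos: [0.537, 0.23, 0.3074]
eef_rot: [-3.142, -0.0, 0.059]
contact_force: [0.4, 0.7, 0.9]
finger_gap: -0.0
```

Call:
arm_command:
  moves:
    - [0,[-10,20,0],0]
    - [0,[-15,30,0],0]
    - [0,[-15,30,0],0]
    - [0,[-15,30,0],0]
    - [0,[-15,30,0],0]

```text
time: 15.93
eef_pos: [0.5236, 0.2564, 0.3074]
eef_rot: [3.141, -0.001, 0.057]
contact_force: [-0.0, -1.0, 0.0]
finger_gap: -0.002
```

```bash
python3 st.py f; python3 - <<'E'
from bench import grab_frame
import cv2
cv2.imwrite("pics/ft.png",grab_frame("top"))
E
```

```text
t 15.9333 tcp [0.5236 0.2564 0.3074] rot [ 3.141e+00 -1.000e-03  5.700e-02] trolley mm [ 43.8 292.9]
F [-0. -1.  0.] trolley F [-0.1 -1. ] M [-0.04  0.02 -0.05]
```

View pics/fs.png

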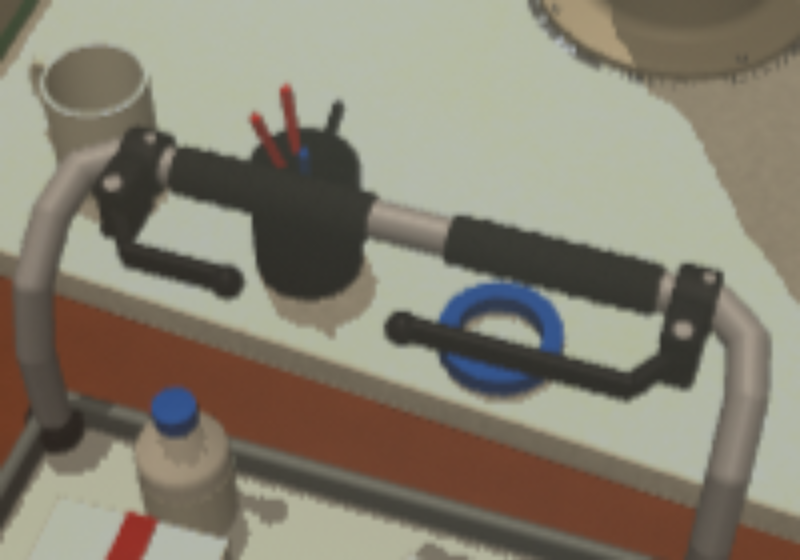

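View pics/ft.png

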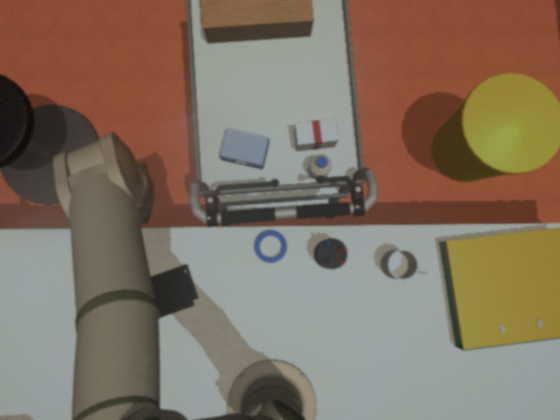

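```bash
python3 -c "
from bench import hand_in; print(hand_in())"
```

```text
the job is handed in; nothing more can be done
None
```

I pressed the brake lever in with the back of the shut fingers until it was firm on its stop, eased it back out fully, took the hand clear and handed the job in.

- **At the stop:** the tool stayed at x = 0.566 m while the push rose from about 15 to 20 N. The pictures put the lever at about 0.21–0.22 rad. I held it there for at least 2.5 s.
- **Easing out:** I let the lever out at about 7–8 mm/s, and the contact force fell to zero as it reached rest. The ball end then showed at its starting pixel position.
- **Final checks:** after I lifted clear, the force read about 0 N. The short steering-lock lever and the visible bystanders looked where they had been, though the arm partly hid the hole punch in the last top view. About 16 s of the 42 s were used.
- **Forces:** while holding, the wrist also read about 15 N downwards and 7 N sideways, probably friction on the blade. That made about 26 N in all, well under the limits. No check failed.

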